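Shut the button jar away in the dust-tight sewing box

TASK

Stand the glass button jar upright in the empty left half of the sewing box, setting it down by feel rather than dropping it. Then swing the lid over and press its front edge down against the rubber gasket, firmly but never forcing it, until the latch catches and the lid stays down by itself. Leave the other things on the shelf where they are.

Things in the scene. Friction and masses are not known exactly. Their poses are not given: they have to be found in the camera images.
- board: Plywood board, 230 x 220 x 12 mm, fixed to the shelf; origin: centre of its underside; x away from the robot to the lid's hinge, y left, z up. On it, centred, the grey sewing box on screw feet of unmeasured height: ALL of the box and lid is up to 8 mm higher or lower than the nominal heights told here, new each time. More than 30 N from the robot on box or lid dents it and fails.
- box_rim (a point): Centre of the box's mouth at nominal rim height, 107 mm above the board's origin; axes as the board's. Box 170 mm (x) by 200 mm (y) outside, walls 5 mm, inside depth 80 mm. A divider 20 mm high at y = -5 mm: right half (y below) holds three fixed thread reels 44 mm tall; left half is empty, 160 x 98 mm.
- jar_place (a point): Middle of where the jar's underside should stand on the inner floor of the empty left half: 15 mm in front of the box's centre, 48 mm left of it, nominal height 27 mm above the board's origin (true floor up to 8 mm off). The jar may stand anywhere on that half's floor that lets the lid shut, clear of the divider. Let go over 10 mm above the floor counts as dropped.
- lid_hinge (a point): Middle of the lid's hinge axis, which runs along the board's y, 88 mm behind the box's centre, nominal height 111 mm. The lid is a grey panel, 0.2 kg, reaching 177 mm from the hinge, 202 mm wide, 7 mm thick: when shut its underside is 1 mm below and its top 6 mm above the hinge axis. Open, it stands up behind the box, its free edge on top.
- lid (a joint): Lid angle, rad: 0 bottomed and level; starts 1.6 to 1.75, leaning back to a stop. The hinge is damped: tipped forward below about 1.4 the lid sinks by itself in 1 to 3 s and rests on latch nose and gasket at 0.05 to 0.085. Pressed on, the latch snaps at about 0.013; hard stop at 0, 2 mm lower. Let go, it stays at about 0.013 if latched, else springs back above 0.03.
- lid_press (a point): Good point to press: top face of the shut lid, 155 mm in front of the hinge, midway along y, at nominal height 117 mm (lid at 0; true up to 8 mm off; the resting lid is 8 to 13 mm higher there). Pressed here the pushback rises over some 10 mm to about 12 N, where the latch catches, and to 18 N at the hard stop, where it shoots up. So stop at about 20 N.
- latch_nose (a point): Top of the sprung steel latch at the middle of the box's front, 94 mm in front of the box's centre, nominal height 126 mm, 30 mm wide along y, from x = -86 to -102 mm: its sloping nose is pushed aside by the bead on the lid's front edge and snaps over it. It needs no touching by the robot.
- jar: The button jar: round clear glass jar, 52 mm across, with buttons inside and a steel screw-top lid 54 mm across from 50 to 66 mm above the underside; 66 mm tall overall, about 0.2 kg, standing upright. Origin at the centre of its underside, z up.
- cup: Bystander: white cup, 68 mm across, 75 mm tall; origin at the centre of its underside.
- spool: Bystander: wooden thread spool, 44 mm across, 54 mm tall; origin at the centre of its underside.
- bottle: Bystander: amber bottle, 56 mm across, 150 mm tall; origin at the centre of its underside.
- tin: Bystander: flat brass tin, 90 x 60 x 35 mm; origin at the centre of its underside.
- clothes_peg: Bystander: wooden clothes peg lying flat, 75 x 12 x 12 mm; origin at its underside.

How it is judged:
By the outcome, as a careful person would: the job done as asked, in the order asked, and still so for the second after the job is handed in, with the robot touching nothing.
It also fails if it takes over 72 s, if anything falls off the work surface, if the arm or the gripper's body presses on something with over 40 N, if the wrist force passes 120 N, or if a joint passes its speed limit or range.

ROBOT

A 6-joint arm with a two-finger parallel gripper is mounted at the origin on the work surface. World frame = base frame: x ahead of the robot, y to its left, z up, the work surface at z = 0. Lengths are in m, angles in rad, forces in N, time in s.
With the tool pointing down it reaches from about 0.375 to 0.975 m from the base axis. Payload 3.8 kg.
Tool frame: the origin (TCP) lies on the centre line of the jaws, within the pads' length; the fingertips stand 22 mm ahead of it and the grasp point (between the pads) lies 3 mm ahead of it; z points along the fingers, x is the direction in which the jaws open and shut, and the axes are right-handed (so a half turn about z gives the same grasp; the last joint's range is limited). The gripper opens to 85 mm and grips with 20 to 120 N. Pads are 22 mm wide; open, the fingers measure 114 mm over their backs; the gripper's body (76 mm by 85 mm) begins 54 mm behind the grasp point. The pads swing forward as they close: fully open they stand 13 mm farther back than shut.
Start: joints at [-1.212, 0.264, 1.604, -0, 1.274, -0.037], TCP at [0.26, -0.623, 0.253] pointing down, gripper open.
Joint ranges: [-2.63, 2.63], [-0.94, 2.18], [0.31, 2.57], [-1.31, 4.45], [0, 2.66], [-2.55, 2.55]. Speed limits (rad/s): [2.57, 2.57, 3.14, 3.14, 3.14, 3.14].

INTERFACE

Orientations are given as a rotation vector (axis times angle).
In Python, from workcell import bot, viewer gives the robot as it stands.
- The arm moves only by the tool move_arm, never from a script. Its argument "series" is text: rows parted by semicolons, each of 7 numbers parted by spaces: the turn, a rotation vector about the tool's x, y, z scaled (see below), then the shift along the tool's x, y, z scaled (see below), then the opening, from -1 (shut) to 1 (fully open). A call has exactly 8 rows; each row is the pose to reach, as a shift and turn from the pose commanded when the call began, along the tool's axes at that moment; what a row does not reach only later rows make up. The controller multiplies each number of a shift by 100 mm and each number of a turn by 120 degrees. A row lasts 1/10 s, in which the tool goes at most 50 mm and 8.59 degrees, less where a joint would pass 70% of its speed; a pose out of reach is approached as far as the arm can. A call with a number of a shift or a turn outside -1 to 1 is refused whole. A call with a gripper value outside its range is refused whole. The fingers move at their own pace and stop on an object; "squeeze" is the grip in N (left out, the last holds). Time passes only in rows, so rows that repeat a pose let the fingers close, or fill a call up. It gives the time, the measured TCP pose, the force and the opening at its end, in the units of the state.
- bot.read_state(): the state, without advancing time (a new reading comes with each control period).
- viewer.read_camera(name): name is "scene" or "top" or "wrist"; returns a dict with "pixels" (400x640x3 uint8, red, green, blue), "K" (3x3 intrinsics, pixels), "world_to_cam" (4x4, takes a point from world to camera coordinates); the wrist camera has in their place "mount" (4x4, takes a point from camera to tool coordinates, whose origin is the TCP and whose axes are the tool frame's). Camera axes: x right, y up, looking along -z (the intrinsics and any distortion apply to the point x, -y, -z); pixel columns grow to the right and rows downward; lengths in m; the calibration is good to about 2 mm. The wrist camera is an equidistant fisheye: a pixel r from the principal point sees the ray r / f radians off the axis. A picture is of the moment at which its call begins: read the wrist's pose just before it. There is no depth.
- bot.finish_job(): hands the job in, once; it reports no verdict.
The state is a dict: "time": time; "q": joint angles; "joint_vel": joint speeds; "joint_torque": joint torques, N m; "tool_pos": TCP position; "tcp_rot": TCP orientation; "wrist_force": force on the tool from outside, world axes, zero at the start; "torque": the same for the moment, N m; "width": opening from 0.0 (shut) to 1.0 (fully open).
Only numpy, scipy, OpenCV 4.12 (cv2) and the standard library are available. Lean on these libraries where they do the work, as an engineer would, in place of code of your own. Each camera call takes 0.05 s, during which the arm holds its last target.

## Working session

There is one attempt and no reset: what is moved stays moved. The work goes in short steps, Python scripts to look and compute and a tool call to move; the robot and the scene stay as the last step left them, time stands still between calls to the robot, and variables do not carry over. Pictures are saved under pics/ and viewed, and the job is handed in when it is done.

Besides the shell and the picture viewer there is one more tool, called after "Emit:" by a JSON object that holds its "name" and its "arguments". move_arm: Moves the arm, as the interface text tells. Its arguments: {"type":"object","properties":{"series":{"type":"string"},"squeeze":{"type":"number"}},"required":["series"]}

```bash
mkdir -p pics; ls; cat > h.py <<'E'
import numpy as np, cv2
from scipy.spatial.transform import Rotation as R
from workcell import bot, viewer
def snap(n,f):
    d=viewer.read_camera(n); cv2.imwrite('pics/'+f,cv2.cvtColor(d['pixels'],cv2.COLOR_RGB2BGR)); return d
def ray(d,u,v):
    K=np.array(d['K']);W=np.array(d['world_to_cam'])
    c=np.array([(u-K[0,2])/K[0,0],-(v-K[1,2])/K[1,1],-1])
    return -W[:3,:3].T@W[:3,3], W[:3,:3].T@c
def onplane(d,u,v,z):
    o,r=ray(d,u,v); return o+r*(z-o[2])/r[2]
def proj(d,p):
    K=np.array(d['K']);W=np.array(d['world_to_cam']);c=W[:3,:3]@np.array(p)+W[:3,3]
    return np.array([K[0,2]+K[0,0]*c[0]/-c[2],K[1,2]+K[1,1]*c[1]/c[2]])
E
python3 - <<'E'
from h import *
s=bot.read_state(); print({k:np.round(v,3) for k,v in s.items()})
for n in('scene','top','wrist'):
    d=snap(n,n+'0.png'); print({k:np.round(v,3).tolist() for k,v in d.items() if k!='pixels'})
    np.savez(n+'0.npz',**d)
E
```

```text
pics
{'time': np.float64(0.0), 'q': array([-1.212,  0.265,  1.605, -0.   ,  1.274, -0.037]), 'joint_vel': array([ 0.002,  0.003, -0.001, -0.002, -0.001,  0.   ]), 'joint_torque': array([ 0.0000e+00, -5.1512e+01, -3.6731e+01, -0.0000e+00,  1.3000e-02,
       -0.0000e+00]), 'tool_pos': array([ 0.26 , -0.622,  0.252]), 'tcp_rot': array([-2.614,  1.741,  0.003]), 'wrist_force': array([-0.887, -0.262,  0.451]), 'torque': array([ 0.024, -0.028,  0.025]), 'width': np.float64(0.999)}
{'K': [[435.172, 0.0, 325.316], [0.0, 435.172, 202.214], [0.0, 0.0, 1.0]], 'world_to_cam': [[-0.666, 0.746, -0.015, 0.404], [-0.531, -0.461, 0.711, 0.172], [0.523, 0.482, 0.703, -1.486], [0.0, 0.0, 0.0, 1.0]]}
{'K': [[494.919, 0.0, 318.791], [0.0, 494.919, 203.032], [0.0, 0.0, 1.0]], 'world_to_cam': [[-0.012, -1.0, -0.015, -0.05], [0.996, -0.013, 0.092, -0.538], [-0.092, -0.014, 0.996, -1.097], [0.0, 0.0, 0.0, 1.0]]}
{'K': [[309.707, 0.0, 316.274], [0.0, 309.707, 199.84], [0.0, 0.0, 1.0]], 'mount': [[1.0, -0.0, -0.0, 0.0], [-0.0, -0.96, -0.281, -0.072], [-0.0, 0.281, -0.96, -0.12], [0.0, 0.0, 0.0, 1.0]]}
```

View pics/scene0.png

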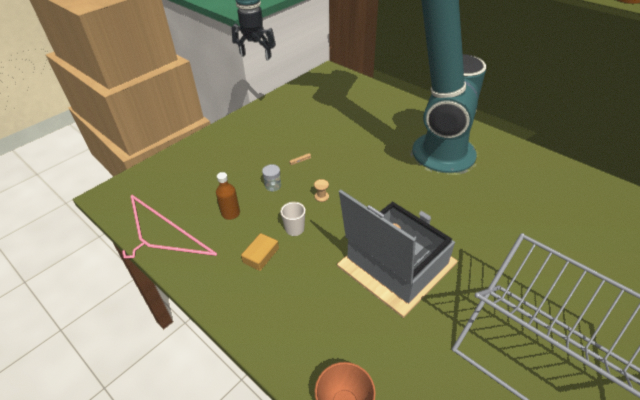

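View pics/top0.png

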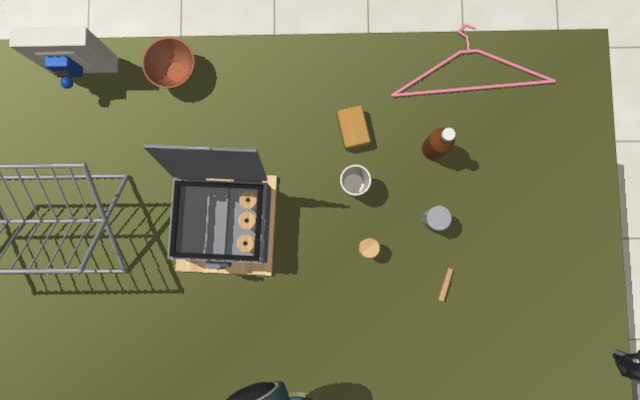

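View pics/wrist0.png

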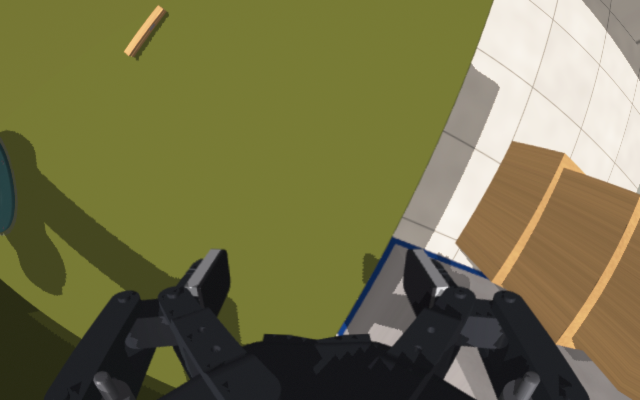

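The top view shows the jar's lid at about (438,217), the cup at (355,180), the spool at (370,248), the bottle at (437,145) and the peg at (446,284). The box sits on its board around (175..277, 176..274), with the open lid behind it. I'll enlarge crops to measure.

```bash
python3 - <<'E'
import cv2
a=cv2.imread('pics/top0.png'); b=cv2.imread('pics/scene0.png')
cv2.imwrite('pics/c1.png',cv2.resize(a[140:290,140:290],None,fx=4,fy=4,interpolation=2))
cv2.imwrite('pics/c2.png',cv2.resize(a[160:310,330:480],None,fx=4,fy=4,interpolation=2))
cv2.imwrite('pics/c3.png',cv2.resize(b[170:320,320:480],None,fx=4,fy=4,interpolation=2)[:600])
cv2.imwrite('pics/c4.png',cv2.resize(b[130:260,200:340],None,fx=4,fy=4,interpolation=2))
E
```

```text
(no output)
```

View pics/c1.png

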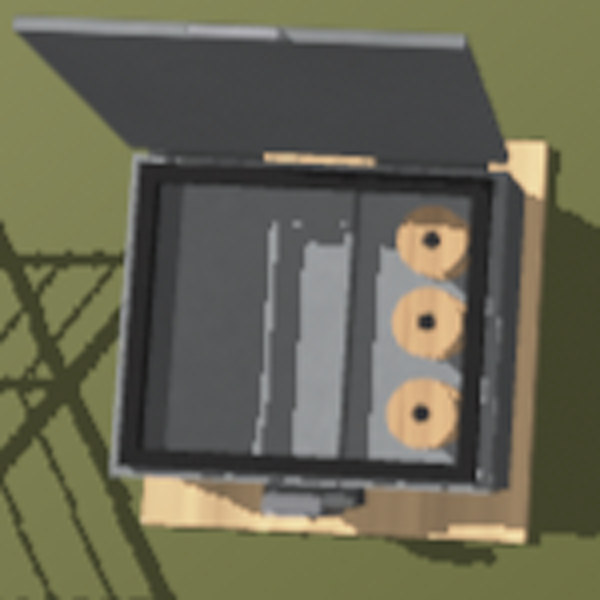

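View pics/c2.png

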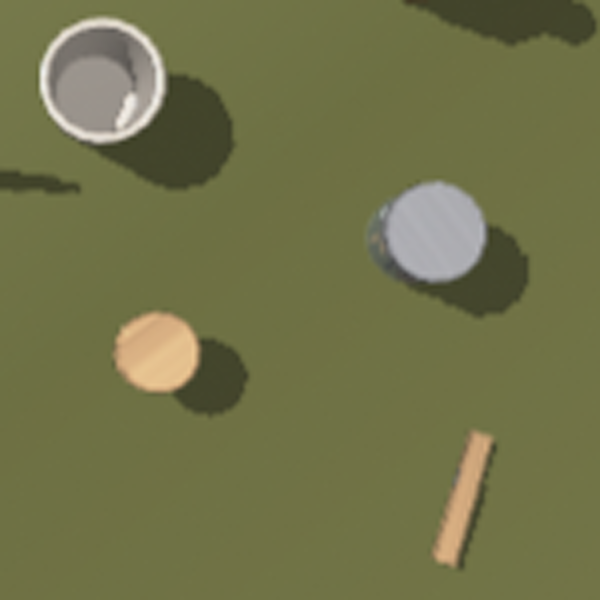

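View pics/c3.png

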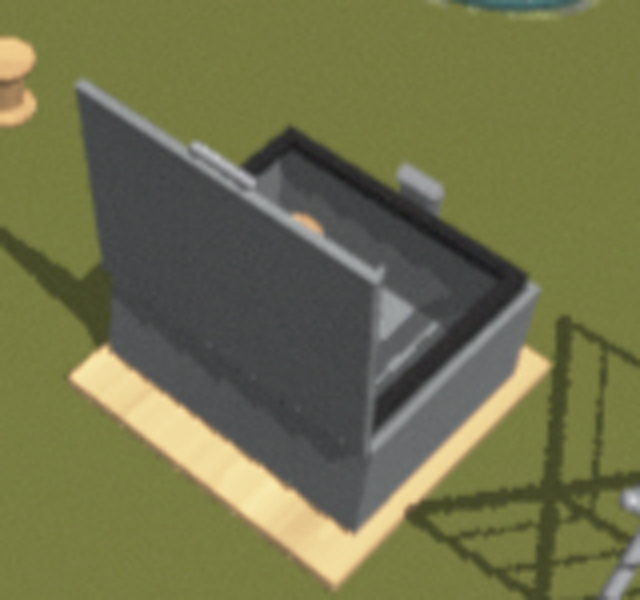

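View pics/c4.png

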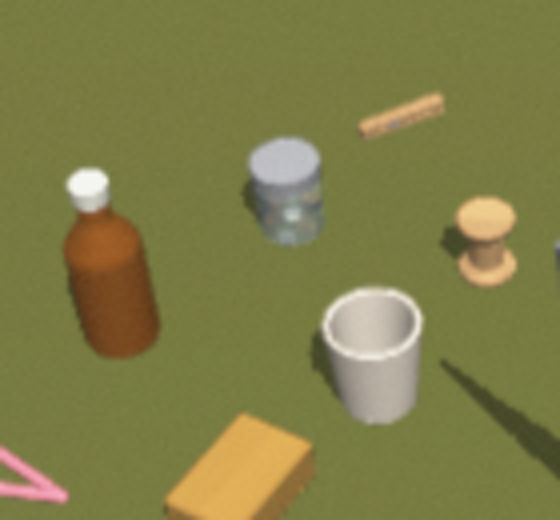

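```bash
cat >> h.py <<'E'
def tri(ps):
    A=np.zeros((3,3));b=np.zeros(3)
    for d,u,v in ps:
        o,r=ray(d,u,v); r=r/np.linalg.norm(r);P=np.eye(3)-np.outer(r,r);A+=P;b+=P@o
    x=np.linalg.solve(A,b); return x,[np.round(proj(d,x)-np.array([u,v]),2) for d,u,v in ps]
E
python3 - <<'E'
from h import *
T=dict(np.load('top0.npz'));S=dict(np.load('scene0.npz'))
t=lambda x,y,ox,oy:((x+.5)/4-.5+ox,(y+.5)/4-.5+oy)
tp=lambda x,y:t(x,y,140,140); sp=lambda x,y:t(x,y,320,170)
for n,p in dict(FR=(525,541),FL=(142,525),BR=(548,141)).items(): print('board top',n,onplane(T,*tp(*p),0.012))
for n,p in dict(FL=(551,367),BL=(334,588),BR=(70,377)).items(): print('board sc',n,onplane(S,*sp(*p),0.012))
print('rimFL',tri([(T,*tp(112,470)),(S,*sp(540,287))]))
print('rimBL',tri([(T,*tp(137,152)),(S,*sp(370,448))]))
print('rimFR',tri([(T,*tp(508,489)),(S,*sp(291,126))]))
print('lidL',tri([(T,*tp(15,18)),(S,*sp(381,281))]))
print('lidR',tri([(T,*tp(465,38)),(S,*sp(82,82))]))
print('latch',tri([(T,*tp(263,505)),(S,*sp(441,190))]),tri([(T,*tp(320,513)),(S,*sp(400,168))]))
jt=lambda x,y:t(x,y,330,160); js=lambda x,y:t(x,y,200,130)
print('jarT',onplane(T,*jt(436,231.5),.066),'jarS',onplane(S,*js(285.5,164),.066))
print('cup',onplane(T,*jt(103,80),.075),'spool',onplane(T,*jt(157,351),.054),'bottlecap',onplane(T,448,134,.15))
print('pegs',onplane(T,*jt(482,437),.012),onplane(T,*jt(447,560),.012))
E
```

```text
board top FR [0.37655833 0.05389102 0.012     ]
board top FL [0.3880137  0.27182784 0.012     ]
board top BR [0.60499833 0.03989428 0.012     ]
board sc FL [0.39335366 0.2737651  0.012     ]
board sc BL [0.62163401 0.26015378 0.012     ]
board sc BR [0.60665731 0.04201557 0.012     ]
rimFL (array([0.42020003, 0.25986803, 0.10592998]), [array([-0.25,  0.17]), array([-0.26,  0.02])])
rimBL (array([0.58787775, 0.24862501, 0.10654584]), [array([-0.04,  0.03]), array([-0.05,  0.  ])])
rimFR (array([0.40484513, 0.05714995, 0.10204871]), [array([-2.16,  1.63]), array([-2.09,  0.05])])
lidL (array([0.62178195, 0.25002005, 0.28272968]), [array([-0.57,  0.36]), array([-0.61,  0.03])])
lidR (array([0.60957823, 0.05011455, 0.28345249]), [array([-0.48,  0.39]), array([-0.5 , -0.02])])
latch (array([0.4020136 , 0.17643822, 0.120023  ]), [array([ 0.07, -0.05]), array([ 0.07, -0.01])]) (array([0.39855568, 0.14616466, 0.11711542]), [array([ 0.79, -0.57]), array([ 0.77, -0.06])])
jarT [ 0.49850249 -0.31678527  0.066     ] jarS [ 0.5022806  -0.31395347  0.066     ]
cup [ 0.58261196 -0.13750571  0.075     ] spool [ 0.43584061 -0.16544138  0.054     ] bottlecap [ 0.66289135 -0.32245949  0.15      ]
pegs [ 0.38542378 -0.35092207  0.012     ] [ 0.31725482 -0.32889493  0.012     ]
```

```bash
python3 - <<'E'
from h import *
s=bot.read_state(); M=R.from_rotvec(s['tcp_rot']).as_matrix(); print(np.round(M,3), np.arctan2(M[1,0],M[0,0]))
W=dict(np.load('wrist0.npz'))
E
```

```text
[[ 0.386 -0.923 -0.001]
 [-0.923 -0.386  0.002]
 [-0.002 -0.    -1.   ]] -1.1749611402139655
```

Emit:
{"name": "move_arm", "arguments": {"series": "0 0 -0.066 -0.07 -0.12 0 1; 0 0 -0.133 -0.14 -0.25 0 1; 0 0 -0.2 -0.21 -0.37 0 1; 0 0 -0.266 -0.28 -0.5 0 1; 0 0 -0.333 -0.35 -0.62 0 1; 0 0 -0.4 -0.42 -0.75 0 1; 0 0 -0.466 -0.49 -0.88 0 1; 0 0 -0.532 -0.56 -1 0 1"}}

```text
time: 0.95
tool_pos: [0.3312, -0.5318, 0.2528]
tcp_rot: [-3.14, 0.086, 0.001]
wrist_force: [0.5, -0.5, -0.7]
width: 1.0
```

```bash
cat >> h.py <<'E'
def plan(p,yaw=-0.061,pitch=0):
    s=bot.read_state(); M=R.from_rotvec(s['tcp_rot'])
    T=R.from_matrix(np.array([[np.cos(yaw),np.sin(yaw),0],[np.sin(yaw),-np.cos(yaw),0],[0,0,-1]]))
    sh=M.inv().apply(np.array(p)-s['tool_pos'])/.1; tu=np.degrees((M.inv()*T).as_rotvec())/120
    print('t',round(float(s['time']),2),'pos',np.round(s['tool_pos'],4),'F',np.round(s['wrist_force'],2),'w',round(float(s['width']),3),'shift',np.round(sh,3),'turn',np.round(tu,4))
E
python3 -c "
from h import *
plan([.5,-.315,.253])"
```

```text
t 0.95 pos [ 0.3312 -0.5318  0.2528] F [ 0.53 -0.55 -0.69] w 1.0 shift [ 1.566e+00 -2.258e+00 -1.000e-03] turn [-0.0003  0.0002  0.0029]
```

Emit:
{"name": "move_arm", "arguments": {"series": "0 0 0 0.09 -0.12 0 1; 0 0 0 0.18 -0.25 0 1; 0 0 0 0.26 -0.37 0 1; 0 0 0 0.35 -0.5 0 1; 0 0 0 0.44 -0.62 0 1; 0 0 0 0.53 -0.75 0 1; 0 0 0 0.61 -0.88 0 1; 0 0 0 0.7 -1 0 1"}}

```text
time: 1.75
tool_pos: [0.4076, -0.4359, 0.2533]
tcp_rot: [-3.14, 0.095, 0.0]
wrist_force: [-0.1, 0.5, 0.4]
width: 1.005
```

Emit:
{"name": "move_arm", "arguments": {"series": "0 0 0 0.1 -0.14 0 1; 0 0 0 0.2 -0.28 0 1; 0 0 0 0.3 -0.42 0 1; 0 0 0 0.4 -0.56 0 1; 0 0 0 0.5 -0.7 0 1; 0 0 0 0.6 -0.84 0 1; 0 0 0 0.7 -0.98 0 1; 0 0 0 0.7 -0.98 0 1"}}

```text
time: 2.55
tool_pos: [0.4842, -0.3416, 0.2533]
tcp_rot: [-3.14, 0.092, -0.001]
wrist_force: [1.0, 0.3, 0.6]
width: 1.002
```

```bash
python3 -c "
from h import *
plan([.5,-.315,.253])
s=bot.read_state();d=snap('wrist','w1.png');np.savez('w1.npz',pos=s['tool_pos'],rot=s['tcp_rot'],**d)"
```

```text
t 2.55 pos [ 0.4842 -0.3416  0.2533] F [0.96 0.32 0.6 ] w 1.002 shift [ 0.142 -0.274  0.003] turn [-0.0003 -0.0002  0.0012]
```

View pics/w1.png

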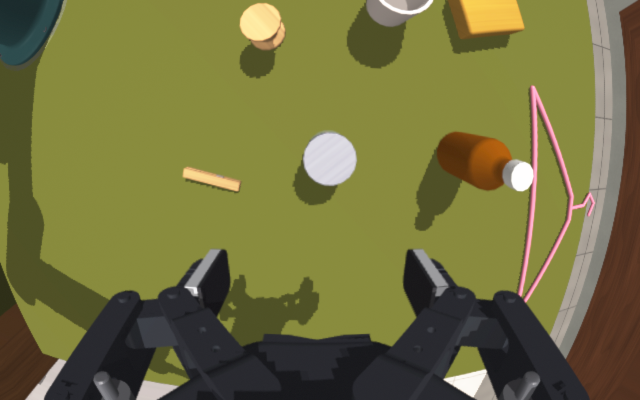

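The jar's lid is a clean disc centred at about (330,158), with the bottle to the right and the peg to the left. I'll fit the disc and cast its ray to 66 mm height.

```bash
cat >> h.py <<'E'
def wray(d,pos,rot,u,v):
    K=d['K'];x=(u-K[0,2]);y=(v-K[1,2]);r=np.hypot(x,y);th=r/K[0,0]
    c=np.array([np.sin(th)*x/r,-np.sin(th)*y/r,-np.cos(th)])
    m=d['mount'];Rm=R.from_rotvec(rot)
    return Rm.apply(m[:3,3])+pos, Rm.apply(m[:3,:3]@c)
def wplane(d,pos,rot,u,v,z):
    o,r=wray(d,pos,rot,u,v);return o+r*(z-o[2])/r[2]
E
python3 - <<'E'
from h import *
d=dict(np.load('w1.npz'));im=d['pixels'].astype(int)
m=((im.max(2)-im.min(2)<40)&(im.min(2)>130)).astype(np.uint8); m[:110]=0;m[230:]=0;m[:,:270]=0;m[:,400:]=0
c=max(cv2.findContours(m,0,1)[0],key=cv2.contourArea)[:,0]
P=np.array([wplane(d,d['pos'],d['rot'],u,v,.066) for u,v in c]); (x,y),r=cv2.minEnclosingCircle(P[:,:2].astype(np.float32)); print(x,y,r, P.mean(0))
plan([.5,-.315,.253])
E
```

```text
0.499420702457428 -0.318286657333374 0.0275114793330431 [ 0.49958756 -0.31831973  0.066     ]
t 2.6 pos [ 0.4835 -0.3425  0.2533] F [ 0.21 -0.7   0.36] w 1.001 shift [ 0.149 -0.284  0.002] turn [0.0001 0.0001 0.0011]
```

Emit:
{"name": "move_arm", "arguments": {"series": "0 0 0 0.05 -0.08 0 1; 0 0 0 0.1 -0.17 0.15 1; 0 0 0 0.144 -0.26 0.3 1; 0 0 0 0.144 -0.26 0.45 1; 0 0 0 0.144 -0.26 0.6 1; 0 0 0 0.144 -0.26 0.75 1; 0 0 0 0.144 -0.26 0.9 1; 0 0 0 0.144 -0.26 1 1"}}

```text
time: 3.4
tool_pos: [0.4978, -0.3182, 0.1511]
tcp_rot: [-3.139, 0.096, 0.003]
wrist_force: [-0.2, 0.7, 0.5]
width: 0.997
```

```bash
python3 -c "
from h import *
plan([.4995,-.3175,.036])"
```

```text
t 3.4 pos [ 0.4978 -0.3182  0.1511] F [-0.25  0.68  0.48] w 0.997 shift [ 0.019 -0.007  1.151] turn [-0.0005  0.0009 -0.0001]
```

Emit:
{"name": "move_arm", "arguments": {"series": "0 0 0 0.01 0 0.14 1; 0 0 0 0.015 0 0.28 1; 0 0 0 0.015 0 0.42 1; 0 0 0 0.015 0 0.56 1; 0 0 0 0.015 0 0.7 1; 0 0 0 0.015 0 0.84 1; 0 0 0 0.015 0 0.96 1; 0 0 0 0.015 0 1 1"}}

```text
time: 4.2
tool_pos: [0.4991, -0.3178, 0.0512]
tcp_rot: [-3.139, 0.095, 0.004]
wrist_force: [-0.7, -0.8, -0.3]
width: 0.999
```

```bash
python3 -c "
from h import *
plan([.4995,-.3175,.036])"
```

```text
t 4.2 pos [ 0.4991 -0.3178  0.0512] F [-0.71 -0.84 -0.28] w 0.999 shift [ 0.004 -0.003  0.152] turn [-0.0007  0.0011  0.0001]
```

Emit:
{"name": "move_arm", "arguments": {"series": "0 0 0 0 0 0.08 1; 0 0 0 0 0 0.15 1; 0 0 0 0 0 0.15 0.2; 0 0 0 0 0 0.15 0; 0 0 0 0 0 0.15 -1; 0 0 0 0 0 0.15 -1; 0 0 0 0 0 0.15 -1; 0 0 0 0 0 0.15 -1", "squeeze": 30}}

```text
time: 5.0
tool_pos: [0.5004, -0.3187, 0.0388]
tcp_rot: [3.14, -0.095, 0.001]
wrist_force: [-1.5, -0.3, 1.9]
width: 0.618
```

```bash
python3 -c "
from h import *
plan([.4995,-.3175,.036]);snap('wrist','w2.png')"
```

```text
t 5.0 pos [ 0.5004 -0.3187  0.0388] F [-1.48 -0.28  1.89] w 0.618 shift [-0.01  -0.011  0.028] turn [ 0.0002 -0.0003  0.0001]
```

View pics/w2.png

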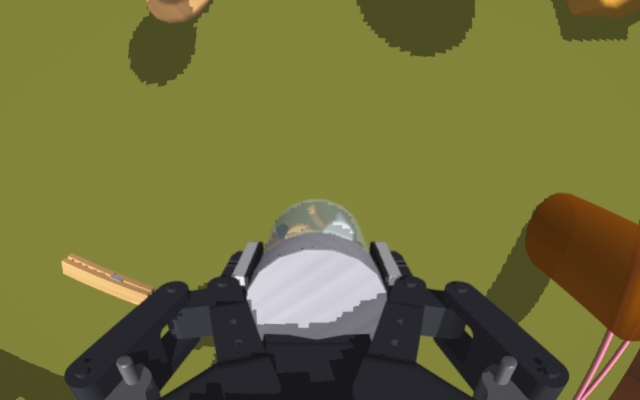

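Emit:
{"name": "move_arm", "arguments": {"series": "0 0 0 0 0 -0.05 -1; 0 0 0 0 0 -0.15 -1; 0 0 0 0 0 -0.3 -1; 0 0 0 0 0 -0.45 -1; 0 0 0 0 0 -0.6 -1; 0 0 0 0 0 -0.75 -1; 0 0 0 0 0 -0.9 -1; 0 0 0 0 0 -1 -1"}}

```text
time: 5.85
tool_pos: [0.5008, -0.3189, 0.1406]
tcp_rot: [3.139, -0.095, 0.003]
wrist_force: [0.4, 0.2, -2.5]
width: 0.621
```

Emit:
{"name": "move_arm", "arguments": {"series": "0 0 0 0 -0.1 -0.12 -1; 0 0 0 -0.02 -0.22 -0.25 -1; 0 0 0 -0.03 -0.35 -0.4 -1; 0 0 0 -0.04 -0.5 -0.55 -1; 0 0 0 -0.05 -0.65 -0.7 -1; 0 0 0 -0.06 -0.78 -0.85 -1; 0 0 0 -0.08 -0.9 -0.95 -1; 0 0 0 -0.09 -1 -1 -1"}}

```text
time: 6.65
tool_pos: [0.4977, -0.2171, 0.2401]
tcp_rot: [3.139, -0.094, 0.003]
wrist_force: [0.1, -0.1, -2.3]
width: 0.615
```

Emit:
{"name": "move_arm", "arguments": {"series": "0 0 0 0 -0.12 0 -1; 0 0 0 -0.02 -0.25 0 -1; 0 0 0 -0.03 -0.37 0 -1; 0 0 0 -0.04 -0.5 0 -1; 0 0 0 -0.05 -0.62 0 -1; 0 0 0 -0.06 -0.75 0 -1; 0 0 0 -0.08 -0.88 0 -1; 0 0 0 -0.09 -1 0 -1"}}

```text
time: 7.45
tool_pos: [0.4941, -0.1166, 0.2382]
tcp_rot: [-3.14, 0.095, 0.0]
wrist_force: [0.1, -0.3, -2.7]
width: 0.618
```

Emit:
{"name": "move_arm", "arguments": {"series": "0 0 0 0 -0.12 0 -1; 0 0 0 -0.02 -0.25 0 -1; 0 0 0 -0.03 -0.37 0 -1; 0 0 0 -0.04 -0.5 0 -1; 0 0 0 -0.05 -0.62 0 -1; 0 0 0 -0.06 -0.75 0 -1; 0 0 0 -0.08 -0.88 0 -1; 0 0 0 -0.09 -1 0 -1"}}

```text
time: 8.25
tool_pos: [0.4912, -0.0162, 0.2383]
tcp_rot: [-3.14, 0.095, 0.0]
wrist_force: [0.4, -0.2, -3.0]
width: 0.615
```

```bash
python3 -c "
from h import *
plan([.486,.205,.237])"
```

```text
t 8.25 pos [ 0.4912 -0.0162  0.2383] F [ 0.38 -0.23 -3.05] w 0.615 shift [-0.186 -2.205  0.013] turn [-0.      0.0001  0.0002]
```

Emit:
{"name": "move_arm", "arguments": {"series": "0 0 0 0 -0.12 0 -1; 0 0 0 -0.02 -0.25 0 -1; 0 0 0 -0.03 -0.37 0 -1; 0 0 0 -0.04 -0.5 0 -1; 0 0 0 -0.05 -0.62 0 -1; 0 0 0 -0.06 -0.75 0 -1; 0 0 0 -0.08 -0.88 0 -1; 0 0 0 -0.09 -1 0 -1"}}

```text
time: 9.05
tool_pos: [0.4883, 0.0841, 0.2382]
tcp_rot: [-3.14, 0.095, 0.0]
wrist_force: [-0.2, -0.1, -2.6]
width: 0.619
```

Emit:
{"name": "move_arm", "arguments": {"series": "0 0 0 0 -0.14 0 -1; 0 0 0 -0.02 -0.28 0 -1; 0 0 0 -0.03 -0.42 0 -1; 0 0 0 -0.04 -0.56 0 -1; 0 0 0 -0.05 -0.7 0 -1; 0 0 0 -0.06 -0.84 0 -1; 0 0 0 -0.08 -0.95 0 -1; 0 0 0 -0.09 -1 0 -1"}}

```text
time: 9.85
tool_pos: [0.4854, 0.1846, 0.2382]
tcp_rot: [-3.14, 0.094, 0.0]
wrist_force: [-0.0, 0.0, -2.9]
width: 0.619
```

```bash
python3 -c "
from h import *
plan([.486,.205,.237])
s=bot.read_state();d=snap('wrist','w3.png');np.savez('w3.npz',pos=s['tool_pos'],rot=s['tcp_rot'],**d)
d=snap('top','t3.png');d=snap('scene','s3.png')
a=cv2.imread('pics/t3.png');b=cv2.imread('pics/s3.png');cv2.imwrite('pics/c5.png',np.hstack([cv2.resize(a[130:290,130:290],None,fx=2.5,fy=2.5),cv2.resize(b[150:310,310:470],None,fx=2.5,fy=2.5)]))"
```

```text
t 9.85 pos [0.4854 0.1846 0.2382] F [-0.01  0.03 -2.87] w 0.619 shift [-0.006 -0.204  0.012] turn [-0.      0.0001  0.0006]
```

View pics/w3.png

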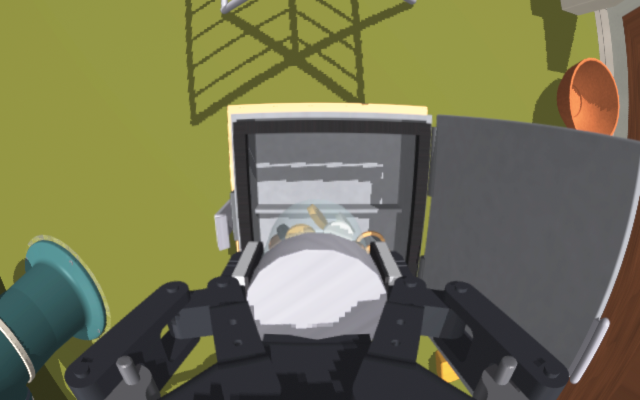

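View pics/c5.png

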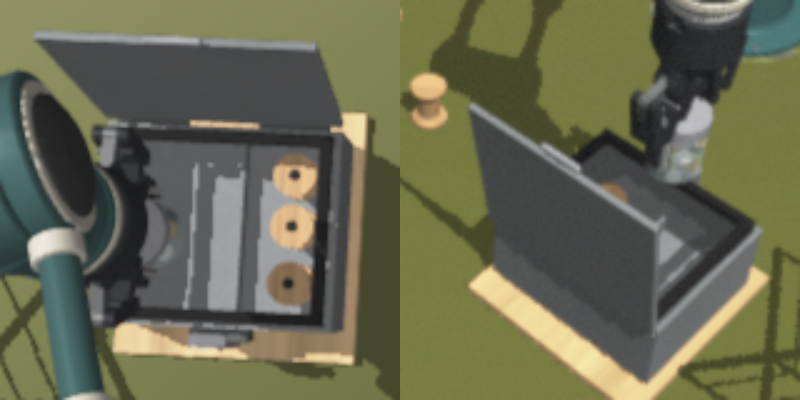

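The wrist view shows the jar held upright over the box. The left rim corners are at (232,118) and (430,119), the gasket's inner corners at about (247,134) and (415,134), and the lid is well behind the jaws. I'll check the box pose from these.

```bash
python3 - <<'E'
from h import *
d=dict(np.load('w3.npz'))
a=-0.061;Rb=np.array([[np.cos(a),-np.sin(a)],[np.sin(a),np.cos(a)]]);c=np.array([.498,.156])
for u,v in [(232,116),(430,117),(247,134),(415,134)]:
    p=wplane(d,d['pos'],d['rot'],u,v,.107);print(p, Rb.T@(p[:2]-c))
print(c+Rb@[-.015,.048])
plan([.486,.205,.137])
E
python3 - <<'E'
import cv2
a=cv2.imread('pics/w3.png');cv2.imwrite('pics/c6.png',cv2.resize(a[90:240,210:450],None,fx=3.3,fy=3.3,interpolation=2))
E
```

```text
[0.42093041 0.25781027 0.107     ] [-0.08313283  0.09692258]
[0.58523767 0.24864169 0.107     ] [0.08142778 0.09778759]
[0.43234615 0.24166313 0.107     ] [-0.07075395  0.0815014 ]
[0.571438   0.23434481 0.107     ] [0.06852534 0.08267604]
[0.48595408 0.20482516]
t 10.0 pos [0.4855 0.1835 0.2382] F [-0.33 -0.96 -2.81] w 0.616 shift [-0.008 -0.216  1.012] turn [0.0002 0.     0.0004]
```

View pics/c6.png

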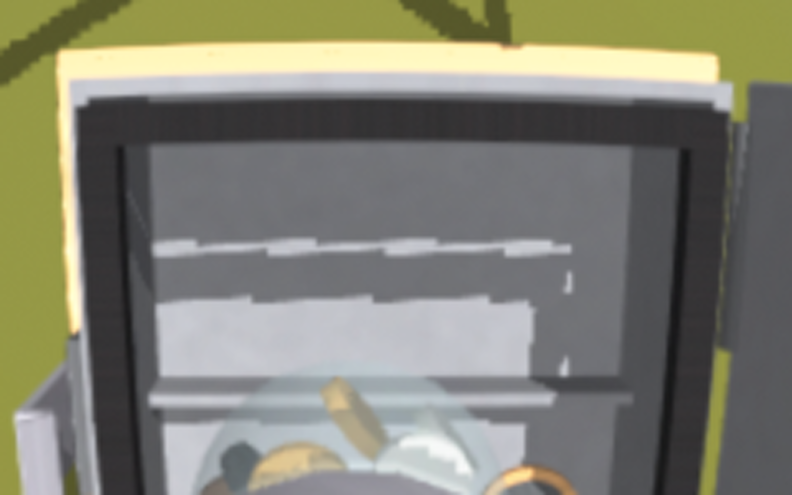

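Emit:
{"name": "move_arm", "arguments": {"series": "0 0 0 0.02 -0.1 0 -1; 0 0 0 0.06 -0.19 0.05 -1; 0 0 0 0.06 -0.19 0.2 -1; 0 0 0 0.06 -0.19 0.4 -1; 0 0 0 0.06 -0.19 0.6 -1; 0 0 0 0.06 -0.19 0.8 -1; 0 0 0 0.06 -0.19 0.95 -1; 0 0 0 0.06 -0.19 1 -1"}}

```text
time: 10.8
tool_pos: [0.4909, 0.2012, 0.1352]
tcp_rot: [3.138, -0.096, -0.007]
wrist_force: [0.2, -0.1, -2.1]
width: 0.619
```

Emit:
{"name": "move_arm", "arguments": {"series": "0 0 0 0 0 0.07 -1; 0 0 0 0 0 0.14 -1; 0 0 0 0 0 0.21 -1; 0 0 0 0 0 0.28 -1; 0 0 0 0 0 0.35 -1; 0 0 0 0 0 0.42 -1; 0 0 0 0 0 0.5 -1; 0 0 0 0 0 0.5 -1"}}

```text
time: 11.6
tool_pos: [0.4916, 0.2015, 0.0867]
tcp_rot: [3.139, -0.095, -0.004]
wrist_force: [0.5, 0.3, -2.8]
width: 0.619
```

```bash
python3 -c "
from h import *
plan([.4928,.2024,.0645])
s=bot.read_state();d=snap('wrist','w4.png')
b=snap('scene','s4.png')"
```

```text
t 11.6 pos [0.4916 0.2015 0.0867] F [ 0.51  0.33 -2.76] w 0.619 shift [ 0.012 -0.009  0.222] turn [0.0005 0.0012 0.0001]
```

View pics/w4.png

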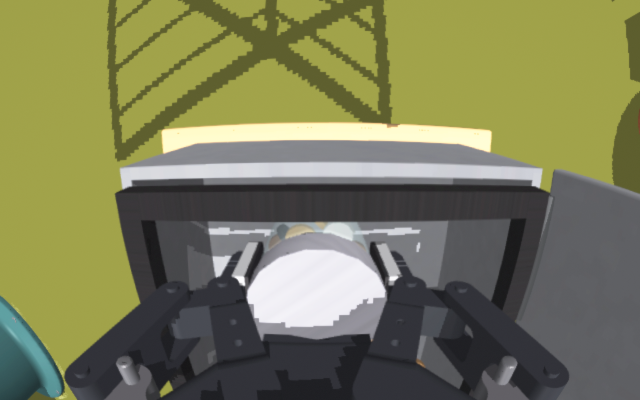

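Emit:
{"name": "move_arm", "arguments": {"series": "0 0 0 0 0 0.02 -1; 0 0 0 0 0 0.04 -1; 0 0 0 0 0 0.06 -1; 0 0 0 0 0 0.08 -1; 0 0 0 0 0 0.1 -1; 0 0 0 0 0 0.11 -1; 0 0 0 0 0 0.11 -1; 0 0 0 0 0 0.11 -1"}}

```text
time: 12.5
tool_pos: [0.4928, 0.2019, 0.0773]
tcp_rot: [-3.14, 0.095, 0.0]
wrist_force: [0.3, 0.4, -2.7]
width: 0.617
```

```bash
python3 -c "
from h import *
plan([.4928,.2024,.0645])"
```

```text
t 12.5 pos [0.4928 0.2019 0.0773] F [ 0.29  0.42 -2.67] w 0.617 shift [ 0.    -0.005  0.128] turn [-0.      0.      0.0001]
```

Emit:
{"name": "move_arm", "arguments": {"series": "0 0 0 0 0 0.01 -1; 0 0 0 0 0 0.015 -1; 0 0 0 0 0 0.02 -1; 0 0 0 0 0 0.025 -1; 0 0 0 0 0 0.03 -1; 0 0 0 0 0 0.035 -1; 0 0 0 0 0 0.04 -1; 0 0 0 0 0 0.04 -1"}}

```text
time: 13.3
tool_pos: [0.4927, 0.2019, 0.0732]
tcp_rot: [3.14, -0.095, -0.0]
wrist_force: [0.3, 0.1, -2.7]
width: 0.618
```

Emit:
{"name": "move_arm", "arguments": {"series": "0 0 0 0 0 0.005 -1; 0 0 0 0 0 0.01 -1; 0 0 0 0 0 0.015 -1; 0 0 0 0 0 0.02 -1; 0 0 0 0 0 0.025 -1; 0 0 0 0 0 0.03 -1; 0 0 0 0 0 0.03 -1; 0 0 0 0 0 0.03 -1"}}

```text
time: 14.1
tool_pos: [0.4927, 0.2019, 0.0703]
tcp_rot: [3.14, -0.095, -0.0]
wrist_force: [0.1, 0.1, -3.0]
width: 0.617
```

Emit:
{"name": "move_arm", "arguments": {"series": "0 0 0 0 0 0.005 -1; 0 0 0 0 0 0.01 -1; 0 0 0 0 0 0.015 -1; 0 0 0 0 0 0.02 -1; 0 0 0 0 0 0.025 -1; 0 0 0 0 0 0.03 -1; 0 0 0 0 0 0.03 -1; 0 0 0 0 0 0.03 -1"}}

```text
time: 14.9
tool_pos: [0.4927, 0.2019, 0.0673]
tcp_rot: [3.14, -0.095, -0.0]
wrist_force: [-0.1, 0.9, -3.4]
width: 0.618
```

Emit:
{"name": "move_arm", "arguments": {"series": "0 0 0 0 0 0.005 -1; 0 0 0 0 0 0.01 -1; 0 0 0 0 0 0.015 -1; 0 0 0 0 0 0.02 -1; 0 0 0 0 0 0.02 -1; 0 0 0 0 0 0.025 -1; 0 0 0 0 0 0.025 -1; 0 0 0 0 0 0.025 -1"}}

```text
time: 15.7
tool_pos: [0.4927, 0.202, 0.0648]
tcp_rot: [-3.14, 0.095, 0.0]
wrist_force: [-1.0, -0.5, -3.1]
width: 0.62
```

Emit:
{"name": "move_arm", "arguments": {"series": "0 0 0 0 0 0.005 -1; 0 0 0 0 0 0.01 -1; 0 0 0 0 0 0.01 -1; 0 0 0 0 0 0.015 -1; 0 0 0 0 0 0.015 -1; 0 0 0 0 0 0.02 -1; 0 0 0 0 0 0.02 -1; 0 0 0 0 0 0.02 -1"}}

```text
time: 16.5
tool_pos: [0.4928, 0.202, 0.0629]
tcp_rot: [-3.14, 0.096, -0.0]
wrist_force: [-0.1, -0.0, -0.5]
width: 0.622
```

Emit:
{"name": "move_arm", "arguments": {"series": "0 0 0 0 0 0.003 -1; 0 0 0 0 0 0.005 -1; 0 0 0 0 0 0.005 -1; 0 0 0 0 0 0.007 -1; 0 0 0 0 0 0.007 -1; 0 0 0 0 0 0.007 -1; 0 0 0 0 0 0.007 -1; 0 0 0 0 0 0.007 -1"}}

```text
time: 17.3
tool_pos: [0.4929, 0.2021, 0.0628]
tcp_rot: [-3.14, 0.095, -0.0]
wrist_force: [-3.6, -0.6, 7.0]
width: 0.617
```

Firm contact: Fz went from -3 to +7 N and the height stopped changing. I'll release gently.

Emit:
{"name": "move_arm", "arguments": {"series": "0 0 0 0 0 -0.003 -1; 0 0 0 0 0 -0.003 0.3; 0 0 0 0 0 -0.003 0.4; 0 0 0 0 0 -0.003 0.5; 0 0 0 0 0 -0.003 0.55; 0 0 0 0 0 -0.003 0.55; 0 0 0 0 0 -0.003 0.55; 0 0 0 0 0 -0.003 0.55"}}

```text
time: 18.1
tool_pos: [0.4963, 0.2025, 0.0638]
tcp_rot: [-3.138, 0.096, -0.011]
wrist_force: [6.7, -0.3, -0.0]
width: 0.773
```

```bash
python3 -c "
from h import *
plan([.4928,.2024,.0645])
snap('wrist','w5.png')"
```

```text
t 18.1 pos [0.4963 0.2025 0.0638] F [ 6.73 -0.32 -0.02] w 0.773 shift [-0.034  0.003 -0.007] turn [-0.001  -0.0033  0.0001]
```

View pics/w5.png

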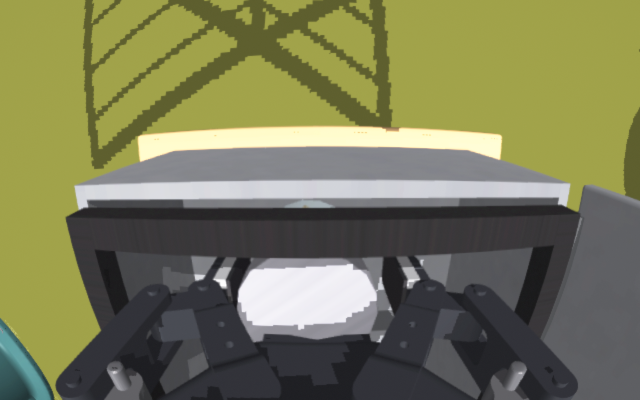

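```bash
python3 -c "
from h import *
plan([.4928,.2024,.0645])
snap('top','t5.png');plan([.4928,.2024,.0645])
snap('scene','s5.png');plan([.4928,.2024,.0645]);print(bot.read_state()['torque'])
a=cv2.imread('pics/t5.png');b=cv2.imread('pics/s5.png');cv2.imwrite('pics/c7.png',np.hstack([cv2.resize(a[140:280,140:280],None,fx=2.8,fy=2.8),cv2.resize(b[150:290,330:470],None,fx=2.8,fy=2.8)]))
a=cv2.imread('pics/w5.png');cv2.imwrite('pics/c8.png',cv2.resize(a[180:400,50:350],None,fx=2.6,fy=2.6))
"
```

```text
t 18.15 pos [0.4963 0.2025 0.0638] F [ 7.04 -1.61  0.4 ] w 0.778 shift [-0.034  0.003 -0.007] turn [-0.001  -0.0033  0.0001]
t 18.2 pos [0.4963 0.2025 0.0638] F [ 6.64 -0.35  1.  ] w 0.772 shift [-0.035  0.003 -0.007] turn [-0.001  -0.0033  0.0001]
t 18.25 pos [0.4963 0.2025 0.0638] F [ 7.39 -0.68  0.28] w 0.776 shift [-0.034  0.003 -0.007] turn [-0.001  -0.0033  0.0001]
[-0.03557813 -0.65174532 -0.0595408 ]
```

View pics/c7.png

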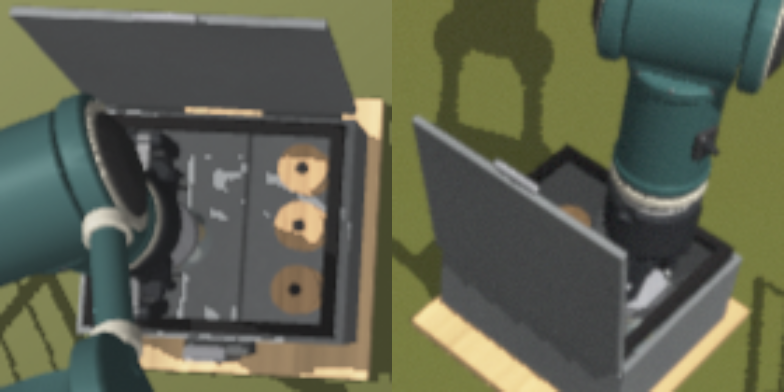

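View pics/c8.png

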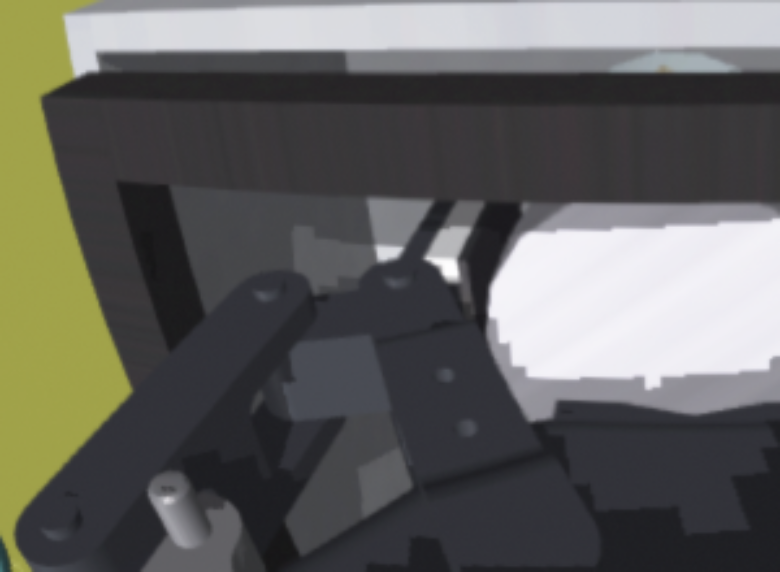

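The fingers are open (66 mm) but Fx is 7 N: the front finger's linkage seems to lean on the front gasket. I'll narrow the opening slightly and shift back 2.5 mm before lifting.

Emit:
{"name": "move_arm", "arguments": {"series": "0 0 0 0.01 0 0 0.5; 0 0 0 0.025 0 0 0.46; 0 0 0 0.025 0 0 0.42; 0 0 0 0.025 0 0 0.42; 0 0 0 0.025 0 0 0.42; 0 0 0 0.025 0 0 0.42; 0 0 0 0.025 0 0 0.42; 0 0 0 0.025 0 0 0.42"}}

```text
time: 19.05
tool_pos: [0.495, 0.2018, 0.0623]
tcp_rot: [3.14, -0.095, -0.0]
wrist_force: [-0.5, -0.7, -0.6]
width: 0.709
```

```bash
python3 -c "
from h import *
plan([.4928,.2024,.0645])
snap('wrist','w6.png');a=cv2.imread('pics/w6.png');cv2.imwrite('pics/c9.png',cv2.resize(a[180:400,140:480],None,fx=2.3,fy=2.3))
"
```

```text
t 19.05 pos [0.495  0.2018 0.0623] F [-0.54 -0.71 -0.55] w 0.709 shift [-0.023 -0.005 -0.022] turn [0.     0.0001 0.0001]
```

View pics/c9.png

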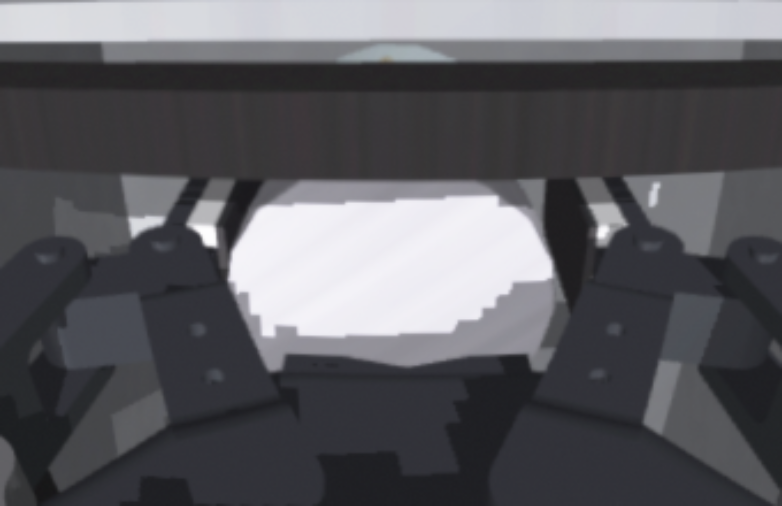

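Emit:
{"name": "move_arm", "arguments": {"series": "0 0 0 -0.01 0 0 0.42; 0 0 0 -0.01 0 -0.02 0.42; 0 0 0 -0.01 0 -0.05 0.42; 0 0 0 -0.01 0 -0.09 0.42; 0 0 0 -0.01 0 -0.14 0.42; 0 0 0 -0.01 0 -0.2 0.42; 0 0 0 -0.01 0 -0.2 0.42; 0 0 0 -0.01 0 -0.2 0.42"}}

```text
time: 19.9
tool_pos: [0.4945, 0.2019, 0.0828]
tcp_rot: [-3.14, 0.095, -0.001]
wrist_force: [-0.0, 0.0, -0.0]
width: 0.706
```

```bash
python3 -c "
from h import *
plan([.4928,.2024,.0645])
snap('wrist','w7.png');a=cv2.imread('pics/w7.png');cv2.imwrite('pics/c10.png',cv2.resize(a[100:400,100:500],None,fx=2,fy=2))
"
```

```text
t 19.9 pos [0.4945 0.2019 0.0828] F [-0.01  0.02 -0.  ] w 0.706 shift [-0.017 -0.004  0.183] turn [-0.0001 -0.0003  0.0001]
```

View pics/c10.png

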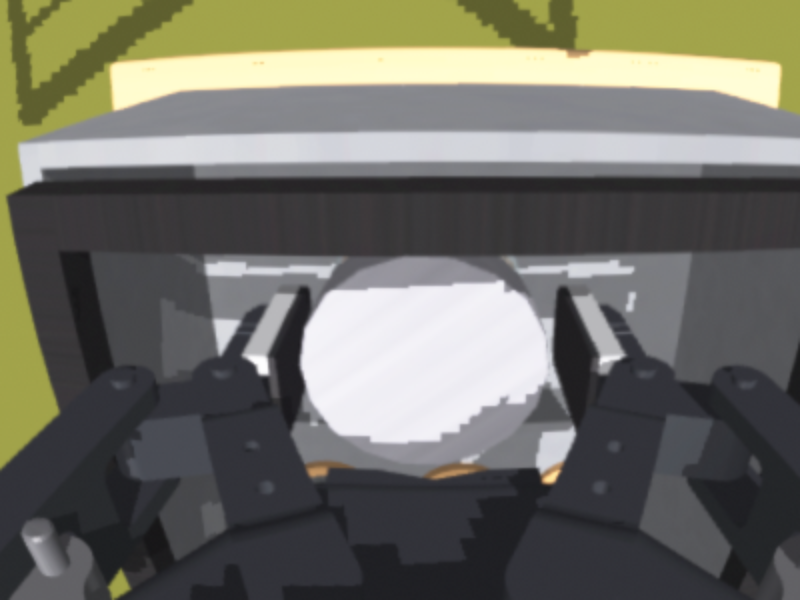

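Jar stands free and centred between the pads with zero force. Now up, and turn the tool 90° for the lid.

Emit:
{"name": "move_arm", "arguments": {"series": "0 0 0 0 0 -0.1 0.42; 0 0 0 0 0 -0.22 0.42; 0 0 0 0 0 -0.36 0.42; 0 0 0 0 0 -0.5 0.42; 0 0 0 0 0 -0.64 0.42; 0 0 0 0 0 -0.78 0.42; 0 0 0 0 0 -0.9 0.42; 0 0 0 0 0 -1 0.42"}}

```text
time: 20.75
tool_pos: [0.4945, 0.202, 0.1839]
tcp_rot: [-3.14, 0.095, -0.002]
wrist_force: [0.7, 0.3, 0.2]
width: 0.712
```

Emit:
{"name": "move_arm", "arguments": {"series": "0 0 -0.066 0 0 -0.12 -0.2; 0 0 -0.133 0 0 -0.25 -1; 0 0 -0.2 0 0.05 -0.38 -1; 0 0 -0.266 0 0.1 -0.5 -1; 0 0 -0.333 0 0.2 -0.62 -1; 0 0 -0.4 0 0.3 -0.75 -1; 0 0 -0.466 0 0.4 -0.88 -1; 0 0 -0.53 0 0.45 -1 -1"}}

```text
time: 21.55
tool_pos: [0.4912, 0.1562, 0.2832]
tcp_rot: [2.715, 1.581, -0.001]
wrist_force: [0.5, 0.1, 0.9]
width: -0.003
```

```bash
python3 - <<'E'
from h import *
a=-0.061;Rb=np.array([[np.cos(a),-np.sin(a)],[np.sin(a),np.cos(a)]]);c=np.array([.498,.156])
for l in [(.150,0),(.06,0),(-.067,0)]: print(l,c+Rb@l)
plan([*(c+Rb@[.06,0]),.343],1.51)
T=snap('top','t8.png');S=snap('scene','s8.png')
a=cv2.imread('pics/t8.png');b=cv2.imread('pics/s8.png');cv2.imwrite('pics/c11.png',np.hstack([cv2.resize(a[120:280,130:290],None,fx=2.5,fy=2.5),cv2.resize(b[150:310,310:470],None,fx=2.5,fy=2.5)]))
E
```

```text
(0.15, 0) [0.64772101 0.14685567]
(0.06, 0) [0.5578884  0.15234227]
(-0.067, 0) [0.43112461 0.16008447]
t 21.55 pos [0.4912 0.1562 0.2832] F [0.47 0.08 0.92] w -0.003 shift [ 0.295  0.599 -0.599] turn [-1.000e-04  2.000e-04 -2.175e-01]
```

View pics/c11.png

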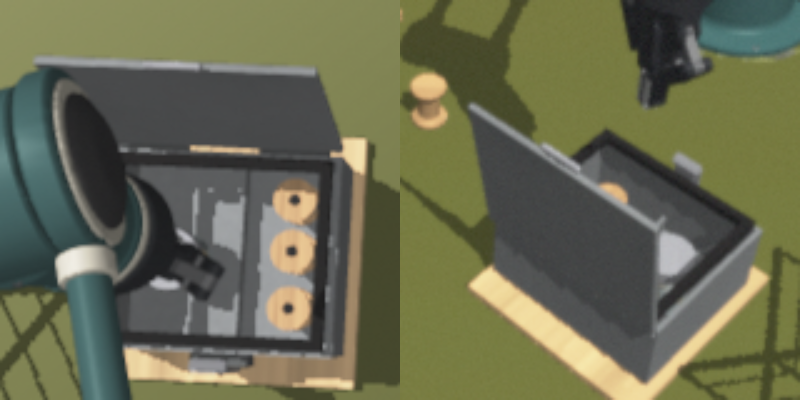

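Emit:
{"name": "move_arm", "arguments": {"series": "0 0 -0.03 0 0 -0.2 -1; 0 0 -0.06 0 0 -0.4 -1; 0 0 -0.09 0.05 0.1 -0.55 -1; 0 0 -0.12 0.1 0.2 -0.6 -1; 0 0 -0.15 0.15 0.3 -0.6 -1; 0 0 -0.18 0.2 0.4 -0.6 -1; 0 0 -0.2 0.25 0.5 -0.6 -1; 0 0 -0.218 0.295 0.6 -0.6 -1"}}

```text
time: 22.45
tool_pos: [0.5583, 0.1529, 0.3413]
tcp_rot: [-2.294, -2.145, 0.002]
wrist_force: [-0.2, -0.3, 0.4]
width: -0.002
```

```bash
python3 -c "
from h import *
plan([.6527,.1465,.343],1.51)"
```

```text
t 22.45 pos [0.5583 0.1529 0.3413] F [-0.22 -0.34  0.44] w -0.002 shift [-0.001  0.946 -0.018] turn [-0.0008  0.0001 -0.0028]
```

Emit:
{"name": "move_arm", "arguments": {"series": "0 0 0 0 0.14 0 -1; 0 0 0 0 0.28 0 -1; 0 0 0 0 0.42 0 -1; 0 0 0 0 0.56 0 -1; 0 0 0 0 0.7 0 -1; 0 0 0 0 0.84 0 -1; 0 0 0 0 0.92 0 -1; 0 0 0 0 0.95 0 -1"}}

```text
time: 23.25
tool_pos: [0.654, 0.1463, 0.342]
tcp_rot: [-2.293, -2.147, 0.001]
wrist_force: [-0.8, -0.4, 0.2]
width: 0.001
```

```bash
python3 - <<'E'
from h import *
plan([.6527,.1465,.343],1.51)
snap('wrist','w9.png');S=snap('scene','s9.png')
b=cv2.imread('pics/s9.png');cv2.imwrite('pics/c12.png',cv2.resize(b[130:310,310:490],None,fx=3.3,fy=3.3))
E
```

```text
t 23.25 pos [0.654  0.1463 0.342 ] F [-0.83 -0.43  0.16] w 0.001 shift [ 0.001 -0.013 -0.01 ] turn [-0.0002  0.0001 -0.0023]
```

View pics/w9.png

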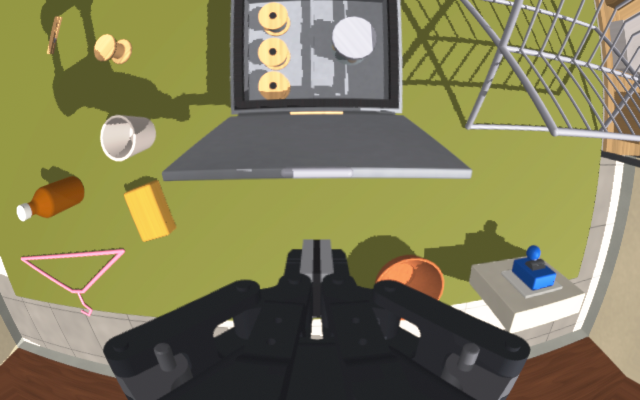

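View pics/c12.png

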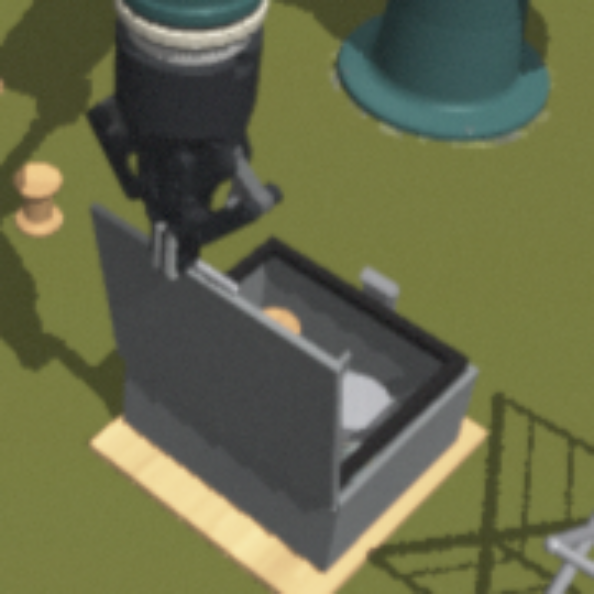

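The wrist view shows the lid's top edge as a line at row 175, with the fingertips behind it at row 245. The jar's lid disc is in the left half at (353,38) and the bystanders look untouched. I'll check clearance, then descend.

```bash
python3 - <<'E'
from h import *
s=bot.read_state();d=viewer.read_camera('wrist')
for v in (172,180): print(wplane(d,s['tool_pos'],s['tcp_rot'],320,v,.284))
print(wplane(d,s['tool_pos'],s['tcp_rot'],353,38,.091))
E
```

```text
[0.61776708 0.15056756 0.284     ]
[0.62256604 0.15026792 0.284     ]
[0.49440755 0.19991073 0.091     ]
```

Emit:
{"name": "move_arm", "arguments": {"series": "0 0 0 0 0 0.1 -1; 0 0 0 0 0 0.22 -1; 0 0 0 0 0 0.34 -1; 0 0 0 0 0 0.46 -1; 0 0 0 0 0 0.58 -1; 0 0 0 0 0 0.68 -1; 0 0 0 0 0 0.75 -1; 0 0 0 0 0 0.75 -1"}}

```text
time: 24.2
tool_pos: [0.6523, 0.1463, 0.2656]
tcp_rot: [-2.291, -2.147, 0.003]
wrist_force: [0.4, -0.4, -0.4]
width: 0.002
```

Emit:
{"name": "move_arm", "arguments": {"series": "0 0 0 0 -0.06 0 -1; 0 0 0 0 -0.12 0 -1; 0 0 0 0 -0.18 0 -1; 0 0 0 0 -0.24 0 -1; 0 0 0 0 -0.3 0 -1; 0 0 0 0 -0.37 0 -1; 0 0 0 0 -0.44 0 -1; 0 0 0 0 -0.5 0 -1"}}

```text
time: 25.0
tool_pos: [0.6029, 0.1497, 0.2682]
tcp_rot: [2.292, 2.148, 0.001]
wrist_force: [1.1, -0.6, 3.7]
width: 0.001
```

Emit:
{"name": "move_arm", "arguments": {"series": "0 0 0 0 -0.06 0 -1; 0 0 0 0 -0.12 0 -1; 0 0 0 0 -0.18 0 -1; 0 0 0 0 -0.24 0 -1; 0 0 0 0 -0.3 0 -1; 0 0 0 0 -0.35 0 -1; 0 0 0 0 -0.4 0 -1; 0 0 0 0 -0.4 0 -1"}}

```text
time: 25.8
tool_pos: [0.5625, 0.1524, 0.2674]
tcp_rot: [-2.292, -2.148, 0.0]
wrist_force: [-0.1, 0.4, 0.3]
width: -0.004
```

```bash
python3 - <<'E'
from h import *
plan([.6527,.1465,.343],1.51)
snap('wrist','w10.png');S=snap('scene','s10.png')
b=cv2.imread('pics/s10.png');cv2.imwrite('pics/c13.png',cv2.resize(b[130:310,310:490],None,fx=3.3,fy=3.3))
plan([.6527,.1465,.343],1.51)
E
```

```text
t 25.8 pos [0.5625 0.1524 0.2674] F [-0.07  0.36  0.27] w -0.004 shift [-0.     0.903 -0.757] turn [-0.0002  0.     -0.0019]
t 25.9 pos [0.5632 0.1523 0.2675] F [ 0.43  0.09 -0.43] w 0.002 shift [-0.     0.897 -0.755] turn [ 0.0002 -0.     -0.0019]
```

View pics/c13.png

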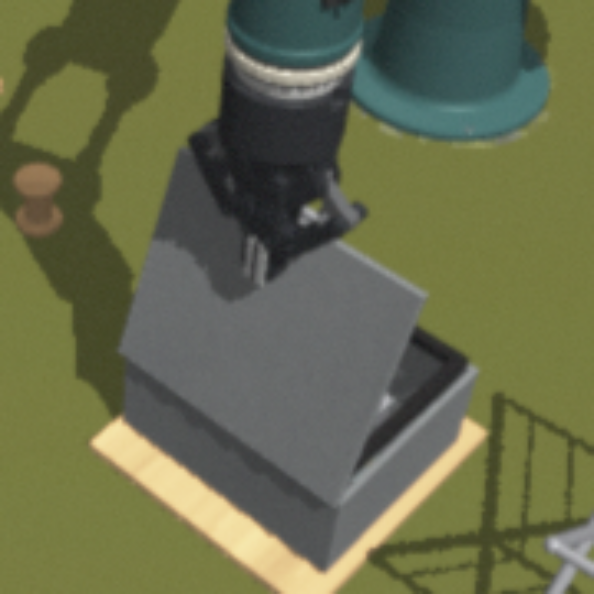

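Emit:
{"name": "move_arm", "arguments": {"series": "0 0 0 0 0 0 -1; 0 0 0 0 0 0 -1; 0 0 0 0 0 0 -1; 0 0 0 0 0 0 -1; 0 0 0 0 -0.05 0 -1; 0 0 0 0 -0.1 0 -1; 0 0 0 0 -0.16 0 -1; 0 0 0 0 -0.22 0 -1"}}

```text
time: 26.7
tool_pos: [0.5406, 0.1538, 0.2674]
tcp_rot: [-2.292, -2.148, 0.0]
wrist_force: [-0.4, -0.0, -0.4]
width: 0.003
```

Emit:
{"name": "move_arm", "arguments": {"series": "0 0 0 0 -0.1 0 -1; 0 0 0 0 -0.22 0 -1; 0 0 0 0 -0.35 0 -1; 0 0 0 0 -0.48 0 -1; 0 0 0 0 -0.62 0 -1; 0 0 0 0 -0.76 0 -1; 0 0 0 0 -0.9 0 -1; 0 0 0 0 -1 0 -1"}}

```text
time: 27.5
tool_pos: [0.44, 0.1603, 0.2674]
tcp_rot: [-2.292, -2.148, -0.0]
wrist_force: [0.3, -0.9, -0.0]
width: 0.0
```

```bash
python3 - <<'E'
from h import *
plan([.431,.160,.165],1.51)
snap('wrist','w11.png');S=snap('scene','s11.png')
b=cv2.imread('pics/s11.png');cv2.imwrite('pics/c14.png',cv2.resize(b[130:310,310:490],None,fx=3.3,fy=3.3))
E
```

```text
t 27.5 pos [0.44   0.1603 0.2674] F [ 0.28 -0.94 -0.  ] w 0.0 shift [-0.009 -0.09   1.024] turn [ 0.     -0.     -0.0018]
```

View pics/c14.png

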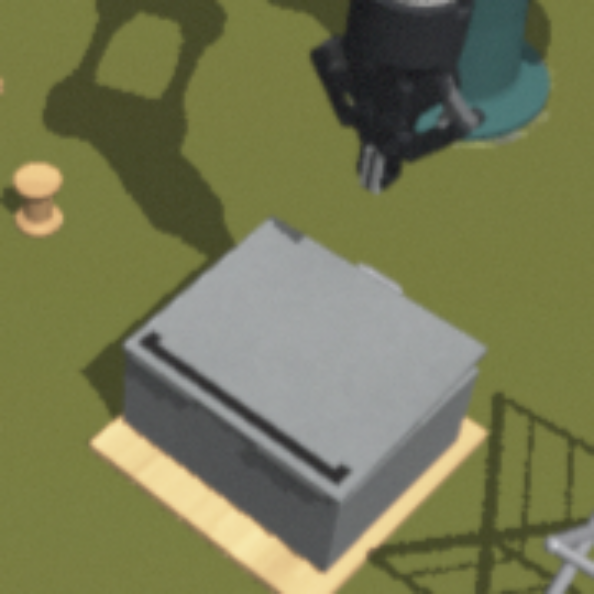

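View pics/w11.png

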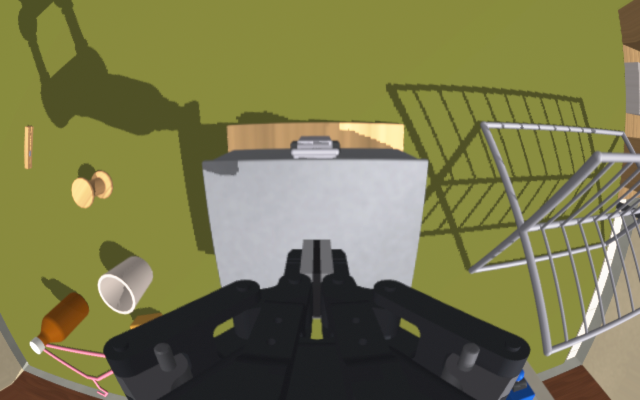

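The lid has sunk and rests on the latch: its front edge is at row 160 in the wrist view, and the latch is at (315,147). I'll go to the press point.

Emit:
{"name": "move_arm", "arguments": {"series": "0 0 0 0 -0.03 0.12 -1; 0 0 0 0 -0.06 0.25 -1; 0 0 0 0 -0.09 0.38 -1; 0 0 0 0 -0.09 0.52 -1; 0 0 0 0 -0.09 0.66 -1; 0 0 0 0 -0.09 0.8 -1; 0 0 0 0 -0.09 0.92 -1; 0 0 0 0 -0.09 1 -1"}}

```text
time: 28.4
tool_pos: [0.432, 0.1606, 0.1657]
tcp_rot: [-2.292, -2.147, 0.003]
wrist_force: [0.6, 0.8, 0.6]
width: 0.006
```

```bash
python3 - <<'E'
from h import *
plan([.431,.160,.15],1.51)
s=bot.read_state();d=snap('wrist','w12.png')
for v in range(60,200,10):print(v,d['pixels'][v,330],d['pixels'][v,400],wplane(d,s['tool_pos'],s['tcp_rot'],330,v,.125)[:2].round(4))
E
```

```text
t 28.4 pos [0.432  0.1606 0.1657] F [0.61 0.8  0.61] w 0.006 shift [-0.007 -0.009  0.157] turn [-0.0008  0.0003 -0.002 ]
60 [144 145  66] [143 145  65] [0.3345 0.1736]
70 [144 145  65] [144 145  65] [0.3398 0.1733]
80 [144 146  66] [144 145  65] [0.3451 0.1729]
90 [144 146  66] [144 145  65] [0.3503 0.1726]
100 [144 145  65] [144 146  65] [0.3556 0.1723]
110 [144 145  65] [144 145  65] [0.3607 0.172 ]
120 [144 146  66] [144 146  66] [0.3659 0.1717]
130 [144 146  66] [143 145  64] [0.3711 0.1713]
140 [192 154 109] [254 244 183] [0.3764 0.171 ]
150 [202 160 112] [255 246 187] [0.3816 0.1707]
160 [ 99  99 104] [254 242 180] [0.3869 0.1704]
170 [ 98  97 102] [189 152 106] [0.3923 0.1701]
180 [162 160 169] [82 83 86] [0.3977 0.1698]
190 [215 213 222] [81 81 84] [0.4032 0.1695]
```

View pics/w12.png

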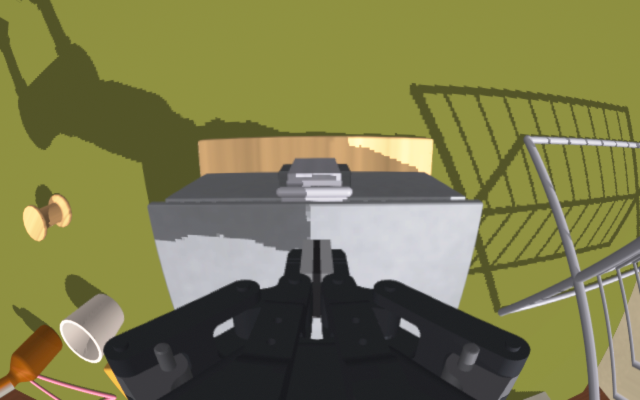

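Emit:
{"name": "move_arm", "arguments": {"series": "0 0 0 0 0 0.02 -1; 0 0 0 0 0 0.04 -1; 0 0 0 0 0 0.06 -1; 0 0 0 0 0 0.08 -1; 0 0 0 0 0 0.1 -1; 0 0 0 0 0 0.11 -1; 0 0 0 0 0 0.12 -1; 0 0 0 0 0 0.12 -1"}}

```text
time: 29.25
tool_pos: [0.4324, 0.1608, 0.1553]
tcp_rot: [-2.292, -2.148, 0.0]
wrist_force: [0.1, -0.7, 0.6]
width: 0.0
```

Emit:
{"name": "move_arm", "arguments": {"series": "0 0 0 0 0 0.005 -1; 0 0 0 0 0 0.01 -1; 0 0 0 0 0 0.015 -1; 0 0 0 0 0 0.02 -1; 0 0 0 0 0 0.025 -1; 0 0 0 0 0 0.03 -1; 0 0 0 0 0 0.03 -1; 0 0 0 0 0 0.03 -1"}}

```text
time: 30.05
tool_pos: [0.4325, 0.1608, 0.1524]
tcp_rot: [-2.292, -2.148, 0.0]
wrist_force: [-1.3, -0.1, -0.7]
width: 0.003
```

```bash
python3 - <<'E'
from h import *
plan([.431,.160,.15],1.51)
E
```

```text
t 30.05 pos [0.4325 0.1608 0.1524] F [-1.26 -0.05 -0.71] w 0.003 shift [-0.009 -0.014  0.024] turn [-0.    -0.    -0.002]
```

Emit:
{"name": "move_arm", "arguments": {"series": "0 0 0 0 0 0.005 -1; 0 0 0 0 0 0.01 -1; 0 0 0 0 0 0.015 -1; 0 0 0 0 0 0.02 -1; 0 0 0 0 0 0.025 -1; 0 0 0 0 0 0.03 -1; 0 0 0 0 0 0.03 -1; 0 0 0 0 0 0.03 -1"}}

```text
time: 30.85
tool_pos: [0.4325, 0.1608, 0.1494]
tcp_rot: [2.292, 2.148, 0.0]
wrist_force: [0.3, 0.9, 0.5]
width: 0.003
```

Emit:
{"name": "move_arm", "arguments": {"series": "0 0 0 0 0 0.005 -1; 0 0 0 0 0 0.01 -1; 0 0 0 0 0 0.015 -1; 0 0 0 0 0 0.02 -1; 0 0 0 0 0 0.025 -1; 0 0 0 0 0 0.03 -1; 0 0 0 0 0 0.03 -1; 0 0 0 0 0 0.03 -1"}}

```text
time: 31.65
tool_pos: [0.4324, 0.1608, 0.1464]
tcp_rot: [-2.292, -2.148, 0.0]
wrist_force: [-1.3, -0.3, 2.3]
width: 0.001
```

Emit:
{"name": "move_arm", "arguments": {"series": "0 0 0 0 0 0.005 -1; 0 0 0 0 0 0.01 -1; 0 0 0 0 0 0.015 -1; 0 0 0 0 0 0.02 -1; 0 0 0 0 0 0.025 -1; 0 0 0 0 0 0.03 -1; 0 0 0 0 0 0.03 -1; 0 0 0 0 0 0.03 -1"}}

```text
time: 32.45
tool_pos: [0.4325, 0.1608, 0.1433]
tcp_rot: [2.292, 2.148, 0.0]
wrist_force: [-2.3, 0.3, 3.5]
width: 0.003
```

Emit:
{"name": "move_arm", "arguments": {"series": "0 0 0 0 0 0.005 -1; 0 0 0 0 0 0.01 -1; 0 0 0 0 0 0.015 -1; 0 0 0 0 0 0.02 -1; 0 0 0 0 0 0.02 -1; 0 0 0 0 0 0.02 -1; 0 0 0 0 0 0.02 -1; 0 0 0 0 0 0.02 -1"}}

```text
time: 33.25
tool_pos: [0.4324, 0.1608, 0.1416]
tcp_rot: [-2.292, -2.148, 0.0]
wrist_force: [-3.3, 0.1, 6.2]
width: -0.001
```

Emit:
{"name": "move_arm", "arguments": {"series": "0 0 0 0 0 0.005 -1; 0 0 0 0 0 0.01 -1; 0 0 0 0 0 0.015 -1; 0 0 0 0 0 0.02 -1; 0 0 0 0 0 0.02 -1; 0 0 0 0 0 0.02 -1; 0 0 0 0 0 0.02 -1; 0 0 0 0 0 0.02 -1"}}

```text
time: 34.05
tool_pos: [0.4324, 0.1608, 0.1401]
tcp_rot: [-2.292, -2.148, 0.001]
wrist_force: [-5.8, 0.2, 9.3]
width: -0.003
```

Emit:
{"name": "move_arm", "arguments": {"series": "0 0 0 0 0 0.003 -1; 0 0 0 0 0 0.006 -1; 0 0 0 0 0 0.01 -1; 0 0 0 0 0 0.01 -1; 0 0 0 0 0 0.01 -1; 0 0 0 0 0 0.01 -1; 0 0 0 0 0 0.01 -1; 0 0 0 0 0 0.01 -1"}}

```text
time: 34.85
tool_pos: [0.4323, 0.1608, 0.1392]
tcp_rot: [-2.292, -2.148, 0.001]
wrist_force: [-5.9, -0.5, 10.6]
width: 0.004
```

Emit:
{"name": "move_arm", "arguments": {"series": "0 0 0 0 0 0.003 -1; 0 0 0 0 0 0.006 -1; 0 0 0 0 0 0.01 -1; 0 0 0 0 0 0.01 -1; 0 0 0 0 0 0.01 -1; 0 0 0 0 0 0.01 -1; 0 0 0 0 0 0.01 -1; 0 0 0 0 0 0.01 -1"}}

```text
time: 35.65
tool_pos: [0.4322, 0.1608, 0.1382]
tcp_rot: [-2.292, -2.148, 0.001]
wrist_force: [-6.1, -1.3, 10.3]
width: 0.002
```

Emit:
{"name": "move_arm", "arguments": {"series": "0 0 0 0 0 0.003 -1; 0 0 0 0 0 0.006 -1; 0 0 0 0 0 0.01 -1; 0 0 0 0 0 0.01 -1; 0 0 0 0 0 0.01 -1; 0 0 0 0 0 0.01 -1; 0 0 0 0 0 0.01 -1; 0 0 0 0 0 0.01 -1"}}

```text
time: 36.45
tool_pos: [0.4322, 0.1609, 0.1376]
tcp_rot: [-2.292, -2.148, 0.001]
wrist_force: [-7.0, -0.3, 13.8]
width: 0.0
```

Emit:
{"name": "move_arm", "arguments": {"series": "0 0 0 0 0 0.003 -1; 0 0 0 0 0 0.006 -1; 0 0 0 0 0 0.008 -1; 0 0 0 0 0 0.008 -1; 0 0 0 0 0 0.008 -1; 0 0 0 0 0 0.008 -1; 0 0 0 0 0 0.008 -1; 0 0 0 0 0 0.008 -1"}}

```text
time: 37.25
tool_pos: [0.4322, 0.1608, 0.1371]
tcp_rot: [-2.292, -2.148, 0.001]
wrist_force: [-8.2, -1.8, 15.6]
width: -0.001
```

Emit:
{"name": "move_arm", "arguments": {"series": "0 0 0 0 0 0.003 -1; 0 0 0 0 0 0.006 -1; 0 0 0 0 0 0.008 -1; 0 0 0 0 0 0.008 -1; 0 0 0 0 0 0.008 -1; 0 0 0 0 0 0.008 -1; 0 0 0 0 0 0.008 -1; 0 0 0 0 0 0.008 -1"}}

```text
time: 38.05
tool_pos: [0.4322, 0.1609, 0.1365]
tcp_rot: [-2.292, -2.148, 0.001]
wrist_force: [-8.7, -1.8, 16.9]
width: 0.0
```

Emit:
{"name": "move_arm", "arguments": {"series": "0 0 0 0 0 0.003 -1; 0 0 0 0 0 0.006 -1; 0 0 0 0 0 0.006 -1; 0 0 0 0 0 0.006 -1; 0 0 0 0 0 0.006 -1; 0 0 0 0 0 0.006 -1; 0 0 0 0 0 0.006 -1; 0 0 0 0 0 0.006 -1"}}

```text
time: 38.85
tool_pos: [0.4322, 0.1609, 0.136]
tcp_rot: [-2.292, -2.148, 0.001]
wrist_force: [-10.4, -0.7, 18.3]
width: 0.003
```

Emit:
{"name": "move_arm", "arguments": {"series": "0 0 0 0 0 -0.01 -1; 0 0 0 0 0 -0.02 -1; 0 0 0 0 0 -0.03 -1; 0 0 0 0 0 -0.04 -1; 0 0 0 0 0 -0.045 -1; 0 0 0 0 0 -0.045 -1; 0 0 0 0 0 -0.045 -1; 0 0 0 0 0 -0.045 -1"}}

```text
time: 39.65
tool_pos: [0.4325, 0.1607, 0.1384]
tcp_rot: [-2.292, -2.148, 0.0]
wrist_force: [0.3, -0.1, -0.2]
width: 0.005
```

Fz is 0 at TCP height 0.1384, where the unlatched lid pushed back 10 N on the way down, so it looks latched. I'll withdraw and check by picture.

Emit:
{"name": "move_arm", "arguments": {"series": "0 0 0 0 0 -0.1 -1; 0 0 0 0 0 -0.22 -1; 0 0 0 0 0 -0.36 -1; 0 0 0 0 0 -0.5 -1; 0 0 0 0 0 -0.64 -1; 0 0 0 0 0 -0.78 -1; 0 0 0 0 0 -0.9 -1; 0 0 0 0 0 -1 -1"}}

```text
time: 40.45
tool_pos: [0.4327, 0.1609, 0.2401]
tcp_rot: [2.292, 2.148, 0.002]
wrist_force: [0.1, -0.2, 1.0]
width: -0.001
```

```bash
python3 - <<'E'
from h import *
plan([.431,.160,.15],1.51)
snap('wrist','w13.png');S=snap('scene','s13.png');snap('top','t13.png')
b=cv2.imread('pics/s13.png');a=cv2.imread('pics/s11.png')
cv2.imwrite('pics/c15.png',np.hstack([cv2.resize(i[180:310,330:470],None,fx=2.8,fy=2.8) for i in(a,b)]))
E
```

```text
t 40.45 pos [0.4327 0.1609 0.2401] F [ 0.09 -0.18  1.04] w -0.001 shift [-0.01  -0.018  0.901] turn [ 0.0005 -0.0002 -0.002 ]
```

View pics/c15.png

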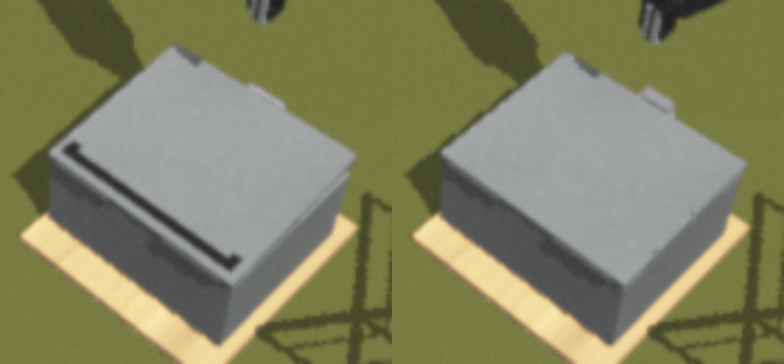

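View pics/w13.png

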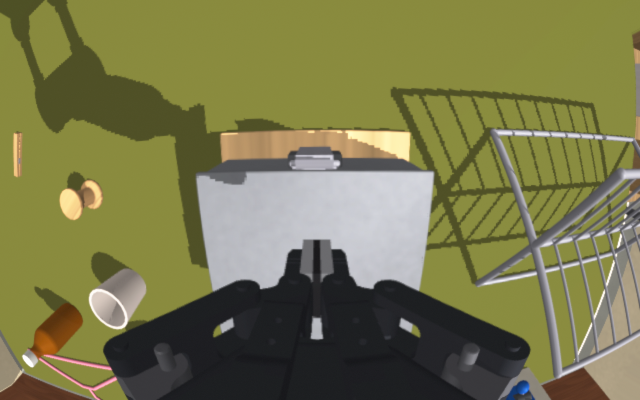

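View pics/t13.png

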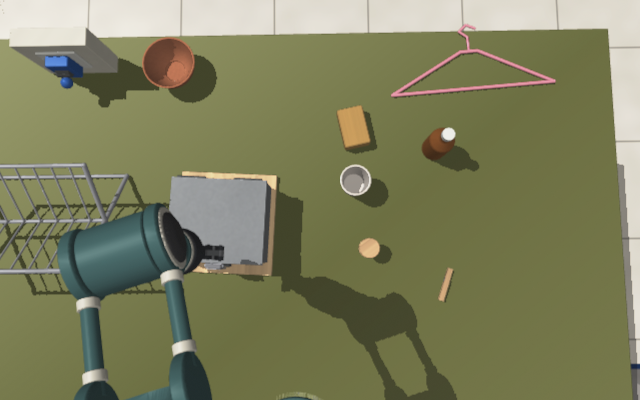

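The lid is down flat with the latch standing proud over its edge at (315,157) in the wrist view. In the top view every bystander sits at its original pixels. The arm is clear at 0.24 m, so I'm handing in.

```bash
python3 -c "
from h import *
print(bot.finish_job())"
```

```text
the job is handed in; nothing more can be done
None
```

The jar is standing upright in the left half of the sewing box, and the lid is shut and latched. I handed the job in at about 40.6 s.

- **Jar:** I lowered it until the wrist felt the floor, with the vertical reading going from -3 N to +7 N (about 10 N on the floor). I let go with it still touching the floor. Pictures taken after release and again before closing show it upright and clear of the divider.
- **Lid:** I tipped it forward from behind and let it sink onto the latch. I then pressed the front edge in small steps to 18.3 N vertical, about 21 N including sideways friction and below the 30 N limit.
- **Latch:** After I eased off, the force was already zero at a height where the unlatched lid had pushed back about 10 N. The last pictures show the lid flat, with the latch over its front edge.
- **Bystanders:** The last top view shows them all where they started, and the arm ended clear of everything.

One check went wrong: when I opened the fingers inside the box, something pushed back with a steady 7 N and shifted the tool 3.5 mm. The front finger was probably leaning on the gasket. I narrowed the opening and moved back before lifting, which brought the force to zero. The jar may have shifted a few millimetres but stayed upright.

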